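# Dial open the pigment case in the cellar paint studio

### The job

Open the locked pigment drawer of the black case. Dial its lock by the red crank: clockwise past the red dot once and on to a stop on the red dot the second time; back counter-clockwise to a stop on the yellow dot the first time it comes; then clockwise again, slowly, by feel, until the bolt springs in and blocks the dial, somewhere about a quarter turn on, and do not force the dial against it. Then pull the drawer fully out by its black post and let go, leaving the tubs, jar, mug, brush and spatula around where they are.

Things in the scene. Friction and masses are not known exactly. Their poses are not given: they have to be found in the camera images.
- case: Black aluminium-edged case, 200 (x) x 300 (y) x 100 mm high, fixed to the bench. Origin: centre of its underside; +x points to its back, the drawer front is its -x side, z up.
- lock_top (a point): Centre of the top of the round dark steel lock drum on the case, on the dial's axis: drum 120 mm across, 28 mm high, at case x 0, y -20, z 128 mm. Clockwise is as seen from above. A stop within about 10 degrees of a dot is right; overrunning by more and coming back spoils it: then dial all again from the first clockwise turn (over a whole turn, to red).
- dial: White dial disc, 88 mm across, 8 mm thick, turning endlessly about the vertical on the drum. Origin: on its axis at its underside, 129 mm above the bench; its x axis points to the crank (a black line under the crank is the pointer). It takes 0.14 to 0.18 N m to turn, some 5 N at the crank. A small click (up to about 4 N at the crank) once a turn is not yet the stop.
- crank_top (a point): Centre of the top of the red crank peg on the dial: upright round peg, 14 mm across, standing 36 mm above the dial disc (top 173 mm above the bench), 32 mm from the dial axis. The peg spins freely on its own axis, so it can be held and led round with the gripper keeping its orientation.
- mark_red (a point): Centre of the red dot, 11 mm across, on the drum's rim 52.5 mm from the dial axis. The dial stands on red when pointer and crank point at it. At the start they point 20 to 160 degrees counter-clockwise of it, so the first turn is 20 to 160 degrees to pass red, plus one whole turn.
- mark_yellow (a point): Centre of the yellow dot, same size and radius, 210 degrees counter-clockwise from red. The bolt springs in 50 to 130 degrees clockwise after yellow, differing from start to start; feel for it at 50 mm/s or slower. (The blue and green dots mean nothing.)
- bolt: Brass bolt bar, 10 x 8 mm, with a green band that slips into the drum's guide as it opens, from the drum to the case's +y side into the drawer's hasp. Origin in the lock: case x 0, y 25, z 114 mm while locked. A spring drives it 10 mm to -y (y 15 mm) into the dial's cutout: the dial is then blocked both ways and the drawer free. Over 14 N between dial and bolt (some 20 N at the crank) is forcing.
- drawer (a joint): Slide of the drawer (m): 0 closed, 0.070 fully out towards the case's -x side. It stays where it is left and needs about 2 N.
- pull_top (a point): Centre of the top of the black upright pull post on the drawer's steel hasp strap: 18 mm across, 36 mm high over the strap (top 140 mm above the bench). At case x -65 mm, y +91 mm while closed; it moves with the drawer to -x.
- jar: Small clear jar with yellow cap, 28 mm across, 40 mm high, standing loose on the case top's back corner at the -y side. Origin: centre of its underside. To be left alone.
- tub_red: Open red paint tub, 100 x 130 x 100 mm. Origin: centre of underside. To be left alone.
- tub_blue: Open blue paint tub, 100 x 120 x 70 mm. Origin: centre of underside. To be left alone.
- tub_yellow: Yellow tub with clear lid, 122 x 162 x 83 mm. Origin: centre of underside. To be left alone.
- brush: Paint brush lying on the bench, along its x. To be left alone.
- spatula: Spatula lying on the bench, along its x. To be left alone.
- mug: White mug, 76 mm across, 85 mm high. Origin: centre of underside. To be left alone.

How it is judged:
By the outcome, as a careful person would: the job done as asked, in the order asked, and still so for the second after the job is handed in, with the robot touching nothing.
It also fails if it takes over 72 s, if anything falls off the work surface, if the arm or the gripper's body presses on something with over 40 N, if the wrist force passes 120 N, or if a joint passes its speed limit or range.

### The arm

A 6-joint arm with a two-finger parallel gripper is mounted at the origin on the work surface. World frame = base frame: x ahead of the robot, y to its left, z up, the work surface at z = 0. Lengths are in mm, angles in rad, forces in N, time in s.
With the tool pointing down it reaches from about 325 to 875 mm from the base axis. Payload 4.4 kg.
Tool frame: the origin (TCP) lies on the centre line of the jaws, within the pads' length; the fingertips stand 8 mm ahead of it and the grasp point (between the pads) lies 11 mm behind it; z points along the fingers, y is the line along which they close (so a half turn about z gives the same grasp; the last joint's range is limited). The gripper opens to 85 mm and grips with 20 to 120 N. Pads are 22 mm wide; open, the fingers measure 114 mm over their backs; the gripper's body (76 mm by 85 mm) begins 54 mm behind the grasp point. The pads swing forward as they close: fully open they stand 13 mm farther back than shut.
Start: joints at [-1.442, 0.207, 1.542, -0, 1.393, -0.15], TCP at [158.229, -552.803, 239.282] pointing down, gripper open.
Joint ranges: [-2.73, 2.73], [-0.86, 2.22], [0.23, 2.46], [-1.11, 4.25], [0.08, 2.63], [-2.82, 2.82]. Speed limits (rad/s): [2.79, 2.79, 3.14, 3.14, 3.14, 3.14].

### API

Orientations are given as a unit quaternion [w, x, y, z].
In Python, from station import * gives the robot as it stands.
- The arm moves only by the tool servo_tool, never from a script. Its argument "commands" is a list of rows, each a list of 7 numbers: the turn, a rotation vector about the tool's x, y, z in degrees, then the shift along the tool's x, y, z in mm, then the opening, from 0 (shut) to 1 (fully open). In form: [[rx, ry, rz, dx, dy, dz, fingers], ...]. A call has exactly 8 rows; each row shifts and turns the commanded pose from where the row before left it, along the tool's axes as they then stand; what a row does not reach is not made up. A row lasts 1/12 s, in which the tool goes at most 41.7 mm and 7.16 degrees, less where a joint would pass 70% of its speed; a pose out of reach is approached as far as the arm can. A call is refused whole if a number of a shift passes 41.7 or a number of a turn 7.16, either way. A call with a gripper value outside its range is refused whole. The fingers move at their own pace and stop on an object; "squeeze" is the grip in N (left out, the last holds). Time passes only in rows, so rows that do not move let the fingers close, or fill a call up. It gives the time, the measured TCP pose, the force, the opening and the grip force at its end, in the units of the state.
- get_state(): the state, without advancing time (a new reading comes with each control period).
- grab_frame(name): name is "scene" or "top" or "wrist"; returns the picture (384x512x3 uint8, red, green, blue); there is no depth.
- get_calibration(name): a dict with "camera_matrix" (3x3 intrinsics, pixels), "origin" and "rotation" of the camera in the world. Camera axes: x right, y down, z forward; pixel columns grow to the right and rows downward; lengths in mm; the calibration is good to about 2 mm. A picture is of the moment at which its call begins: read the wrist's pose just before it. get_calibration takes no time and is no camera call; for the wrist camera it gives the pose at the moment of the call.
- sign_off(): hands the job in; it is judged then, once.
The state is a dict: "t": time; "qpos": joint angles; "joint_velocities": joint speeds; "joint_torque": joint torques, N m; "tcp_pos": TCP position; "eef_rot": TCP orientation; "contact_force": force on the tool from outside, world axes, zero at the start; "torque": the same for the moment, N m; "width": finger opening in mm; "finger_force": force on a finger pad.
Only numpy, scipy, OpenCV 4.12 (cv2) and the standard library are available. Lean on these libraries where they do the work, as an engineer would, in place of code of your own. Each camera call takes 0.05 s, during which the arm holds its last target. There are 200 camera calls.

## Working session

There is one attempt and no reset: what is moved stays moved. The work goes in short steps, Python scripts to look and compute and a tool call to move; the robot and the scene stay as the last step left them, time stands still between calls to the robot, and variables do not carry over. Pictures are saved under pics/ and viewed, at most 10 in all, crops included, and the job is handed in when it is done.

Besides the shell and the picture viewer there is one more tool, called in YAML: its name, and indented under it one key for each argument. servo_tool: Moves the arm, as the interface text tells. Its arguments: {"type":"object","properties":{"commands":{"type":"array","items":{"type":"array","items":{"type":"number"}}},"squeeze":{"type":"number"}},"required":["commands"]}

```bash
mkdir -p pics; ls; python3 - <<'E'
from station import *
import cv2,numpy as np
s=get_state();print({k:np.round(v,3) for k,v in s.items()})
for n in ["scene","top"]:
    f=grab_frame(n);cv2.imwrite(f"pics/{n}0.png",f[:,:,::-1]);c=get_calibration(n);print(n,{k:np.round(v,3).tolist() for k,v in c.items()})
a=cv2.imread("pics/scene0.png");b=cv2.imread("pics/top0.png")
cv2.imwrite("pics/both.png",np.vstack([a,b])[:, :]) 
E
```

```text
pics
{'t': np.float64(0.0), 'qpos': array([-1.442,  0.207,  1.543, -0.   ,  1.394, -0.151]), 'joint_velocities': array([ 0.002, -0.001,  0.   , -0.   , -0.001,  0.001]), 'joint_torque': array([-1.0000e-03, -3.8304e+01, -2.9160e+01, -0.0000e+00,  1.0000e-02,
       -0.0000e+00]), 'tcp_pos': array([ 158.132, -552.021,  238.093]), 'eef_rot': array([-0.001,  0.99 ,  0.139, -0.   ]), 'contact_force': array([-0.001,  0.011, -0.162]), 'torque': array([-0.019,  0.005, -0.009]), 'finger_force': np.float64(0.0), 'width': np.float64(85.076)}
scene {'camera_matrix': [[391.897, 0.0, 257.032], [0.0, 391.897, 191.478], [0.0, 0.0, 1.0]], 'origin': [1201.893, -717.629, 719.237], 'rotation': [-0.456, 0.814, 0.309, -0.186]}
top {'camera_matrix': [[378.67, 0.0, 257.271], [0.0, 378.67, 195.188], [0.0, 0.0, 1.0]], 'origin': [339.503, 3.06, 1318.664], 'rotation': [-0.051, 0.71, -0.7, 0.051]}
```

View pics/top0.png

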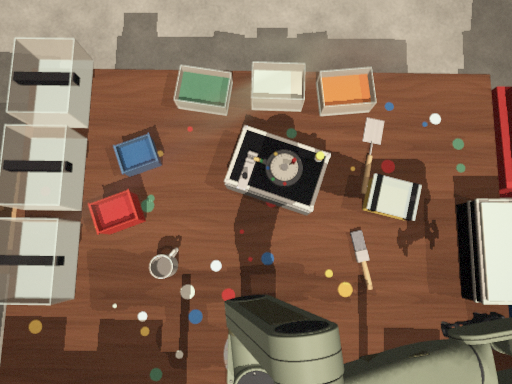

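View pics/scene0.png

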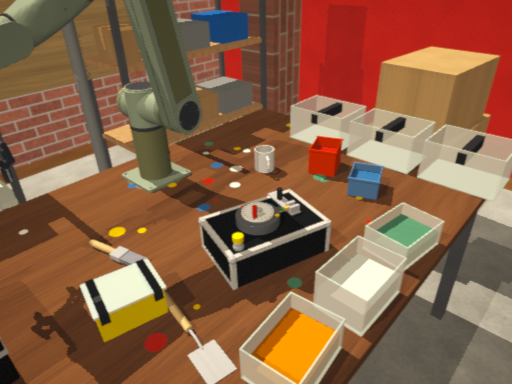

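The top view shows the case at about (278,168) px, with the drum at (284,168), the pull at about (245,180) and the jar at (320,156). The case front faces the robot. Next I'll measure the colours in both views.

```bash
cat > h.py <<'E'
from station import *
import cv2,numpy as np
from scipy.spatial.transform import Rotation as R
def rot(c):
    q=np.array(c["rotation"],float)
    return R.from_quat(q[[1,2,3,0]]).as_matrix() if q.size==4 else q
def ray(c,px):
    d=rot(c)@np.linalg.inv(c["camera_matrix"])@[px[0],px[1],1.0]; return np.array(c["origin"],float),d/np.linalg.norm(d)
def onz(c,px,z):
    o,d=ray(c,px); return o+d*(z-o[2])/d[2]
def tri(rs):
    A=sum(np.eye(3)-np.outer(d,d) for o,d in rs); b=sum((np.eye(3)-np.outer(d,d))@o for o,d in rs)
    return np.linalg.solve(A,b)
def proj(c,p):
    v=np.array(c["camera_matrix"])@(rot(c).T@(np.array(p,float)-c["origin"])); return v[:2]/v[2]
HUE={"red":[(0,8),(172,180)],"yellow":[(22,34)],"green":[(40,85)],"blue":[(95,125)]}
def blobs(f,col,win,s=110,v=70,amin=3):
    hsv=cv2.cvtColor(f,cv2.COLOR_RGB2HSV); m=0
    for a,b in HUE[col]: m=m|cv2.inRange(hsv,(a,s,v),(b,255,255))
    x0,y0,x1,y1=win; k=np.zeros_like(m);k[y0:y1,x0:x1]=m[y0:y1,x0:x1]
    n,_,st,ce=cv2.connectedComponentsWithStats(k)
    return [(np.round(ce[i],1).tolist(),st[i].tolist()) for i in range(1,n) if st[i,4]>=amin]
E
python3 - <<'E'
from h import *
T=cv2.imread("pics/top0.png")[:,:,::-1].copy();S=cv2.imread("pics/scene0.png")[:,:,::-1].copy()
ct=get_calibration("top");cs=get_calibration("scene")
for n,f,w in [("top",T,(225,125,332,212)),("scene",S,(195,180,335,290))]:
    for c in HUE: print(n,c,blobs(f,c,w))
for p in [(247,127),(330,158),(315,212),(225,180)]: print(p,onz(ct,p,100).round(1))
jt=[b for b in blobs(T,"yellow",(310,145,332,170))];js=[b for b in blobs(S,"yellow",(225,225,250,260))]
print("jar",tri([ray(ct,jt[0][0]),ray(cs,js[0][0])]))
a=cv2.resize(T[120:215,220:335],None,fx=5,fy=5,interpolation=cv2.INTER_CUBIC)
cv2.imwrite("pics/tc.png",a[:,:,::-1])
E
```

```text
top red [([293.6, 160.0], [291, 157, 6, 7, 23]), ([284.4, 183.4], [283, 182, 4, 4, 13]), ([270.1, 204.6], [265, 202, 11, 6, 41])]
top yellow [([319.2, 155.6], [315, 152, 10, 8, 56])]
top green [([261.0, 160.5], [261, 159, 1, 4, 4]), ([272.5, 178.5], [272, 178, 2, 2, 4])]
top blue [([267.4, 167.2], [267, 166, 2, 3, 5])]
scene red [([207.7, 181.4], [202, 180, 13, 4, 47]), ([215.7, 199.5], [213, 198, 6, 4, 15]), ([242.0, 206.2], [241, 205, 3, 3, 6]), ([254.1, 211.1], [252, 205, 5, 14, 64])]
scene yellow [([284.9, 207.5], [283, 206, 5, 5, 8]), ([276.8, 214.7], [275, 213, 5, 4, 12]), ([237.4, 237.1], [231, 231, 14, 13, 139])]
scene green [([282.2, 209.1], [281, 207, 3, 5, 10])]
scene blue [([203.3, 206.9], [198, 204, 12, 7, 60]), ([271.0, 204.0], [270, 204, 3, 1, 3])]
(247, 127) [746.   41.2 100. ]
(330, 158) [ 643.9 -234.5  100. ]
(315, 212) [ 464.2 -183.7  100. ]
(225, 180) [565.1 109.9 100. ]
jar [ 643.54870903 -193.45157321  131.90091195]
```

View pics/tc.png

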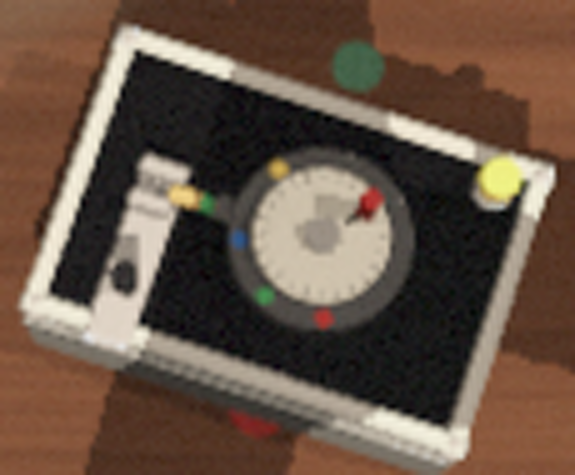

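Seen from above, clockwise goes red (bottom), green, blue, yellow, then crank (upper right), which fits the text. One more measurement before moving.

```bash
python3 - <<'E'
from h import *
T=cv2.imread("pics/top0.png")[:,:,::-1].copy();S=cv2.imread("pics/scene0.png")[:,:,::-1].copy()
ct=get_calibration("top");cs=get_calibration("scene");cw=get_calibration("wrist")
print({k:np.round(v,3).tolist() for k,v in cw.items()}, rot(cw).round(2).tolist())
peg=tri([ray(ct,(293.6,160)),ray(cs,(254.1,211.1))]);print("peg",peg)
# drum rim: dots
r=onz(ct,(284.4,183.4),128);y=onz(ct,(220+278/5,120+168/5),128);b=onz(ct,(267.4,167.2),128);g=onz(ct,(272.5,178.5),128)
P=np.array([r,y,b,g])[:,:2]
A=np.c_[2*P,np.ones(4)];s=np.linalg.lstsq(A,(P**2).sum(1),rcond=None)[0]
print("centre",s[:2],"rad",np.sqrt(s[2]+s[:2]@s[:2]))
for n,p in zip("rybg",P): print(n,p.round(1),np.degrees(np.arctan2(*(p-s[:2])[::-1])))
print("drum centre px",onz(ct,(220+322/5,120+238/5),128))
tp=onz(ct,(293.8,159.6),173)[:2];print("peg top",tp,np.degrees(np.arctan2(*(tp-s[:2])[::-1])),np.hypot(*(tp-s[:2])))
print("post",onz(ct,(220+124/5,120+273/5),140))
E
```

```text
{'camera_matrix': [[275.217, 0.0, 258.111], [0.0, 275.217, 193.239], [0.0, 0.0, 1.0]], 'origin': [230.636, -530.788, 373.98], 'rotation': [0.118, 0.79, -0.595, -0.091]} [[0.28, -0.92, -0.28], [-0.96, -0.26, -0.08], [-0.0, 0.3, -0.96]]
peg [ 622.05473191 -108.84897244  155.70775164]
centre [604.14196334 -80.32906201] rad 52.30496460348636
r [551.6 -82.4] -177.75868463423265
y [648.9 -53.6] 30.850515826233778
b [603.7 -27.6] 90.51147622224457
g [567.  -44.3] 135.8460830141277
drum centre px [603.15195794 -82.18357863 128.        ]
peg top [ 618.93986725 -108.00348915] -61.86595991570408 31.382349776047405
post [576.00691563  44.12603861 140.        ]
```

servo_tool:
  commands:
    - [0,0,5.3,0,0,0,1]
    - [0,0,5.3,0,0,0,1]
    - [0,0,5.4,0,0,0,1]
    - [0,0,0,18,-18,0,1]
    - [0,0,0,22,-21,0,1]
    - [0,0,0,22,-21,0,1]
    - [0,0,0,22,-21,0,1]
    - [0,0,0,22,-21,0,1]

```text
t: 0.77
tcp_pos: [264.8, -449.5, 238.6]
eef_rot: [-0.001, 1.0, -0.001, -0.0]
contact_force: [-0.1, -0.1, -0.9]
width: 85.2
finger_force: 0.0
```

servo_tool:
  commands:
    - [0,0,0,22,-21,0,1]
    - [0,0,0,22,-21,0,1]
    - [0,0,0,22,-21,0,1]
    - [0,0,0,22,-21,0,1]
    - [0,0,0,22,-21,0,1]
    - [0,0,0,22,-21,0,1]
    - [0,0,0,22,-21,0,1]
    - [0,0,0,22,-21,0,1]

```text
t: 1.43
tcp_pos: [441.0, -281.4, 238.8]
eef_rot: [-0.0, 1.0, -0.0, -0.0]
contact_force: [-0.3, -0.8, -0.6]
width: 85.4
finger_force: 0.0
```

servo_tool:
  commands:
    - [0,0,0,22,-21,0,1]
    - [0,0,0,22,-21,0,1]
    - [0,0,0,22,-21,0,1]
    - [0,0,0,22,-21,0,1]
    - [0,0,0,22,-21,0,1]
    - [0,0,0,20,-20,0,1]
    - [0,0,0,8,-8,0,1]
    - [0,0,0,0,0,0,1]

```text
t: 2.1
tcp_pos: [579.4, -148.0, 238.6]
eef_rot: [-0.0, 1.0, 0.002, -0.0]
contact_force: [0.6, 1.0, 0.3]
width: 85.3
finger_force: 0.0
```

```bash
python3 - <<'E'
from h import *
import pickle
c=get_calibration("wrist");f=grab_frame("wrist");cv2.imwrite("pics/w1.png",f[:,:,::-1]);pickle.dump((c,f),open("w1.pkl","wb"))
print(get_state()["tcp_pos"])
E
```

```text
[ 578.29371589 -149.36840098  238.5681455 ]
```

servo_tool:
  commands:
    - [0,0,0,10,-10,0,1]
    - [0,0,0,12,-12,0,1]
    - [0,0,0,12,-12,0,1]
    - [0,0,0,8,-6,0,1]
    - [0,0,0,0,0,0,1]
    - [0,0,0,0,0,0,1]
    - [0,0,0,0,0,0,1]
    - [0,0,0,0,0,0,1]

```text
t: 2.82
tcp_pos: [619.8, -110.9, 239.3]
eef_rot: [0.0, 1.0, -0.001, -0.0]
contact_force: [1.3, -0.3, 0.7]
width: 85.7
finger_force: 0.0
```

```bash
python3 - <<'E'
from h import *
import pickle
c=get_calibration("wrist");f=grab_frame("wrist");pickle.dump((c,f),open("w2.pkl","wb"))
a=pickle.load(open("w1.pkl","rb"))[1];cv2.imwrite("pics/w12.png",cv2.resize(np.hstack([a,f]),(800,300),interpolation=cv2.INTER_AREA)[:,:,::-1])
print(get_state()["tcp_pos"])
for p in [(605,-80,128),(620,-108,173),(576,44,140)]: print([proj(pickle.load(open(n,"rb"))[0],p).round() for n in("w1.pkl","w2.pkl")])
for n in("w1.pkl","w2.pkl"):
  g=pickle.load(open(n,"rb"))[1]
  for k in("red","yellow","blue"): print(n,k,blobs(g,k,(0,0,512,384),amin=25))
E
```

```text
[ 619.87381104 -110.78302899  239.32292037]
[array([184., 165.]), array([227., 207.])]
[array([205., 157.]), array([256., 209.])]
[array([ 45., 199.]), array([ 95., 240.])]
w1.pkl red [([494.9, 117.7], [476, 98, 36, 40, 1139]), ([206.3, 153.0], [195, 142, 24, 23, 376]), ([188.4, 219.2], [183, 214, 12, 12, 109]), ([124.6, 274.2], [121, 271, 9, 9, 53]), ([114.5, 377.4], [107, 370, 17, 14, 179])]
w1.pkl yellow [([313.9, 121.0], [298, 105, 33, 34, 889]), ([145.8, 113.5], [140, 107, 13, 14, 140]), ([398.8, 125.3], [393, 119, 13, 13, 134]), ([436.6, 201.2], [404, 158, 69, 93, 2864])]
w1.pkl blue [([123.9, 166.7], [118, 161, 12, 12, 117]), ([188.2, 322.8], [176, 313, 26, 21, 428])]
w2.pkl red [([504.8, 149.9], [496, 131, 16, 35, 419]), ([254.1, 201.7], [246, 188, 17, 28, 369]), ([228.7, 257.0], [223, 253, 12, 10, 94])]
w2.pkl yellow [([421.0, 155.3], [415, 150, 13, 12, 124]), ([351.7, 167.5], [335, 152, 34, 33, 843]), ([192.8, 160.7], [187, 155, 13, 12, 126]), ([459.5, 228.6], [425, 186, 72, 92, 3189])]
w2.pkl blue [([169.6, 209.1], [164, 204, 12, 11, 106])]
```

View pics/w12.png

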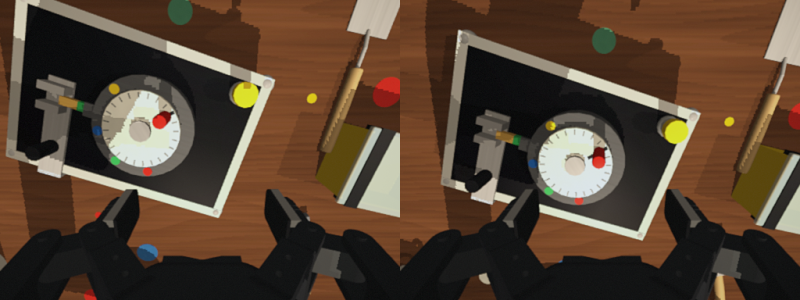

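The two wrist views show the dial, the peg at (206,153) and (254,202) px, the red dot at (188,219) and (229,257), and the post at the left. I'll triangulate these.

```bash
python3 - <<'E'
from h import *
import pickle
(c1,a),(c2,b)=[pickle.load(open(n,"rb")) for n in("w1.pkl","w2.pkl")]
t=lambda p,q:tri([ray(c1,p),ray(c2,q)])
D={"red":((188.4,219.2),(228.7,257)),"blue":((123.9,166.7),(169.6,209.1)),"yel":((145.8,113.5),(192.8,160.7)),"peg":((206.3,153),(254.1,201.7)),"jar":((313.9,121),(351.7,167.5))}
for k,v in D.items(): print(k,t(*v).round(1),onz(c1,v[0],128).round(1),onz(c2,v[1],128).round(1))
P=np.array([onz(c,v[i],128)[:2] for k,v in D.items() if k in("red","blue","yel") for i,c in((0,c1),(1,c2))])
from scipy.optimize import least_squares
s=least_squares(lambda u:np.hypot(*(P-u).T)-52.5,[604,-80]);o=s.x
print("centre",o,"res",s.fun.round(1)); print("ang",np.degrees(np.arctan2(*(P-o).T[::-1])).round(1))
# peg axis: blob extent far from camera nadir = top end; use mid-height 155 rays
for z in (150,155,160):
  for c,p in((c1,D["peg"][0]),(c2,D["peg"][1])):
    q=onz(c,p,z)[:2]-o; print(z,(q+o).round(1),np.hypot(*q).round(1),np.degrees(np.arctan2(q[1],q[0])).round(1))
E
```

```text
red [553.3 -80.6 131.5] [552.  -79.7 128. ] [551.2 -80.1 128. ]
blue [603.9 -26.2 130.7] [603.3 -24.8 128. ] [602.9 -25.3 128. ]
yel [650.1 -51.4 130.7] [649.9 -50.2 128. ] [649.7 -50.8 128. ]
peg [ 621.2 -106.5  159.9] [ 616.  -100.4  128. ] [ 610.3 -106.1  128. ]
jar [ 644.2 -194.1  132.3] [ 644.1 -195.1  128. ] [ 643.1 -195.4  128. ]
centre [604.29096917 -77.34714714] res [-0.1  0.7  0.1 -0.4  0.6  0.1]
ang [-177.4 -177.1   91.1   91.5   30.8   30.3]
150 [ 619.5 -104.6] 31.2 -60.8
150 [ 617.9 -106.5] 32.1 -65.0
155 [ 620.3 -105.5] 32.4 -60.4
155 [ 619.6 -106.6] 33.0 -62.4
160 [ 621.1 -106.5] 33.6 -60.0
160 [ 621.3 -106.6] 33.9 -59.9
```

servo_tool:
  commands:
    - [0,0,0,0,-2,8,1]
    - [0,0,0,0,-2,20,1]
    - [0,0,0,0,-1,25,1]
    - [0,0,0,0,0,20,1]
    - [0,0,0,0,0,12,1]
    - [0,0,0,0,0,3,1]
    - [0,0,0,0,0,0,0.5]
    - [0,0,0,0,0,0,0.3]
  squeeze: 30

```text
t: 3.53
tcp_pos: [621.1, -105.3, 152.2]
eef_rot: [0.0, 1.0, -0.0, 0.001]
contact_force: [0.1, 0.3, 0.5]
width: 63.9
finger_force: 0.0
```

servo_tool:
  commands:
    - [0,0,0,0,0,0,0]
    - [0,0,0,0,0,0,0]
    - [0,0,0,0,0,0,0]
    - [0,0,0,0,0,0,0]
    - [0,0,0,0,0,0,0]
    - [0,0,0,0,0,0,0]
    - [0,0,0,0,0,0,0]
    - [0,0,0,0,0,0,0]
  squeeze: 30

```text
t: 4.2
tcp_pos: [621.4, -107.1, 152.7]
eef_rot: [0.002, 1.0, -0.0, 0.001]
contact_force: [0.3, -5.4, 1.2]
width: 12.9
finger_force: 30.5
```

```bash
python3 - <<'E'
from h import *
f=grab_frame("wrist");cv2.imwrite("pics/w3.png",f[:,:,::-1]);s=get_state()
print(s["tcp_pos"],s["contact_force"],s["width"],s["finger_force"])
E
```

```text
[ 621.45517714 -107.08871162  152.72358252] [-0.16151092 -4.00380047  1.50532512] 12.439907385018207 30.51001489162445
```

View pics/w3.png

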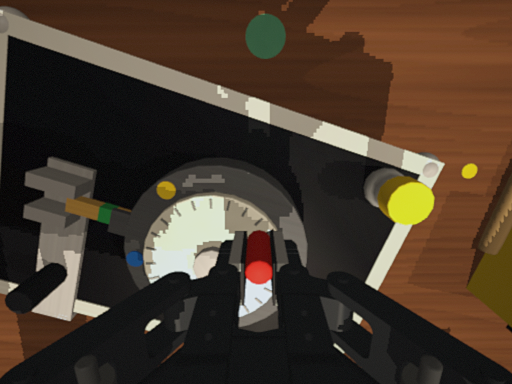

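The peg is held: its red top is at about (260,271) px between the pads, with a width of 12.9 mm. I'll start clockwise by 120°.

servo_tool:
  commands:
    - [0,0,0,-7.8,2.9,0,0]
    - [0,0,0,-8.3,0.8,0,0]
    - [0,0,0,-8.2,-1.4,0,0]
    - [0,0,0,-7.6,-3.5,0,0]
    - [0,0,0,-6.4,-5.3,0,0]
    - [0,0,0,-4.8,-6.8,0,0]
    - [0,0,0,-2.9,-7.8,0,0]
    - [0,0,0,-0.8,-8.3,0,0]
  squeeze: 30

```text
t: 4.92
tcp_pos: [573.5, -79.1, 152.7]
eef_rot: [0.003, 1.0, -0.001, 0.0]
contact_force: [-1.6, -8.3, 1.7]
width: 13.0
finger_force: 30.7
```

```bash
python3 - <<'E'
from h import *
s=get_state();print(s["tcp_pos"],s["contact_force"],s["width"],s["finger_force"])
E
```

```text
[573.46980292 -79.06707942 152.65269497] [-1.646985   -8.29390679  1.715371  ] 12.98124964461203 30.703655183315277
```

servo_tool:
  commands:
    - [0,0,0,2.9,-12.2,0,0]
    - [0,0,0,7.3,-10.1,0,0]
    - [0,0,0,10.6,-6.6,0,0]
    - [0,0,0,12.3,-2.0,0,0]
    - [0,0,0,12.2,2.9,0,0]
    - [0,0,0,10.1,7.3,0,0]
    - [0,0,0,6.6,10.6,0,0]
    - [0,0,0,2.0,12.3,0,0]

```text
t: 5.58
tcp_pos: [637.1, -74.4, 152.6]
eef_rot: [-0.004, 1.0, 0.0, -0.001]
contact_force: [-4.3, 9.6, 7.2]
width: 12.8
finger_force: 31.4
```

servo_tool:
  commands:
    - [0,0,0,-1.4,8.2,0,0]
    - [0,0,0,-3.5,7.6,0,0]
    - [0,0,0,-5.3,6.4,0,0]
    - [0,0,0,-6.8,4.8,0,0]
    - [0,0,0,-7.8,2.9,0,0]
    - [0,0,0,-8.3,0.8,0,0]
    - [0,0,0,-8.2,-1.4,0,0]
    - [0,0,0,-7.6,-3.5,0,0]

```text
t: 6.25
tcp_pos: [592.0, -108.3, 152.8]
eef_rot: [0.004, 1.0, -0.001, 0.005]
contact_force: [6.4, -11.0, -3.2]
width: 12.7
finger_force: 30.4
```

```bash
python3 - <<'E'
from h import *
from scipy.optimize import least_squares
f=grab_frame("wrist");c=get_calibration("wrist");cv2.imwrite("pics/w4.png",f[:,:,::-1])
s=get_state();p=s["tcp_pos"];print(p,s["contact_force"])
P=np.array([[621.4,-107.1],[573.5,-79.1],[637.1,-74.4],p[:2]])
r=least_squares(lambda u:np.hypot(*(P-u).T)-32,[605,-78]);o=r.x;print(o,r.fun.round(2),np.degrees(np.arctan2(*(P-o).T[::-1])).round(1))
for k in("red","yellow","blue"): print(k,[(b,onz(c,b[0],128)[:2].round(1)) for b in blobs(f,k,(0,0,512,384),amin=25)])
E
```

```text
[ 589.40032848 -106.9326144   152.65273252] [-1.20733336 -7.56374039  3.74956718]
[605.50029403 -79.30597576] [ 0.02  0.   -0.02 -0.02] [ -60.2  179.6    8.8 -120.2]
red [(([258.7, 258.1], [245, 230, 28, 55, 1226]), array([ 570.6, -106.6]))]
yellow [(([410.6, 150.4], [381, 126, 60, 50, 2337]), array([ 641.1, -195.4])), (([158.5, 140.5], [149, 131, 20, 20, 312]), array([647.1, -48.9])), (([472.3, 143.6], [464, 136, 17, 16, 208]), array([ 645. , -230.8])), (([496.3, 257.7], [470, 212, 42, 86, 1939]), array([ 570.1, -263.8]))]
blue [(([125.7, 216.7], [117, 209, 18, 17, 240]), array([600.1, -23.5]))]
```

View pics/w4.png

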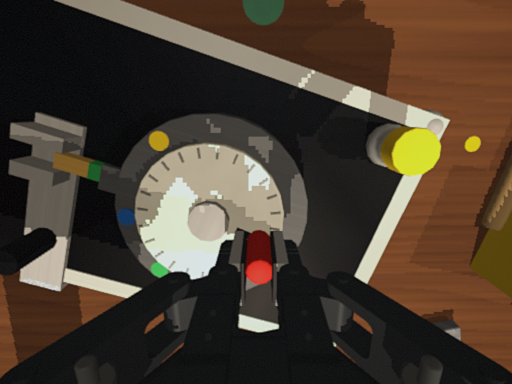

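servo_tool:
  commands:
    - [0,0,0,-3.6,-2.6,0,0]
    - [0,0,0,-3.2,-3.1,0,0]
    - [0,0,0,-2.7,-3.5,0,0]
    - [0,0,0,-2.2,-3.9,0,0]
    - [0,0,0,-1.7,-4.1,0,0]
    - [0,0,0,-1.1,-4.3,0,0]
    - [0,0,0,-0.4,-3.3,0,0]
    - [0,0,0,-0.1,-2.2,0,0]

```text
t: 6.97
tcp_pos: [573.6, -79.5, 152.7]
eef_rot: [0.003, 1.0, -0.0, 0.0]
contact_force: [-3.5, -8.2, 4.3]
width: 12.8
finger_force: 31.0
```

```bash
cat > a.py <<'E'
from h import *
s=get_state();p=s["tcp_pos"];d=p[:2]-[605.5,-79.3]
t=np.degrees(np.arctan2(d[1],d[0]));tg=np.array([-np.sin(np.radians(t)),np.cos(np.radians(t))])
f=s["contact_force"][:2];print("t",s["t"],"pos",p.round(1),"ang",t.round(1),"r",np.hypot(*d).round(1),"F",f.round(1),"F ccw-tang",(f@tg).round(1),"w",s["width"].round(1))
E
python3 a.py
```

```text
Traceback (most recent call last):
  File "a.py", line 4, in <module>
    f=s["contact_force"][:2];print("t",s["t"],"pos",p.round(1),"ang",t.round(1),"r",np.hypot(*d).round(1),"F",f.round(1),"F ccw-tang",(f@tg).round(1),"w",s["width"].round(1))
                                                                                                                                                          ^^^^^^^^^^^^^^^^
AttributeError: 'float' object has no attribute 'round'
```

The dial has stopped on red, within about 2°. Now back counter-clockwise, with the circle centre corrected.

servo_tool:
  commands:
    - [0,0,0,-0.8,8.1,0,0]
    - [0,0,0,2.5,8.0,0,0]
    - [0,0,0,4.5,7.0,0,0]
    - [0,0,0,6.2,5.6,0,0]
    - [0,0,0,7.4,3.9,0,0]
    - [0,0,0,8.2,1.8,0,0]
    - [0,0,0,8.3,-0.4,0,0]
    - [0,0,0,8.0,-2.5,0,0]

```text
t: 7.63
tcp_pos: [616.9, -109.4, 152.5]
eef_rot: [0.001, 1.0, -0.0, -0.002]
contact_force: [-6.5, -1.4, 9.6]
width: 12.9
finger_force: 31.8
```

```bash
sed -i 's/s\["width"\].round(1)/round(float(s["width"]),1)/; s/s\["t"\]/round(float(s["t"]),2)/; s/(t)\.round/(t).round/; s/ang",t.round(1)/ang",round(float(t),1)/' a.py; python3 a.py
```

```text
t 7.63 pos [ 616.9 -109.4  152.5] ang -69.3 r 32.2 F [-6.5 -1.4] F ccw-tang -6.6 w 12.9
```

servo_tool:
  commands:
    - [0,0,0,7.0,-4.5,0,0]
    - [0,0,0,5.6,-6.2,0,0]
    - [0,0,0,3.9,-7.4,0,0]
    - [0,0,0,1.8,-8.2,0,0]
    - [0,0,0,-0.4,-8.3,0,0]
    - [0,0,0,-1.8,-6.4,0,0]
    - [0,0,0,-2.0,-4.0,0,0]
    - [0,0,0,-1.5,-2.4,0,0]

```text
t: 8.3
tcp_pos: [632.9, -63.1, 152.7]
eef_rot: [0.002, 1.0, -0.0, 0.003]
contact_force: [5.2, -5.1, -0.1]
width: 13.2
finger_force: 30.8
```

```bash
python3 a.py;python3 - <<'E'
from h import *
f=grab_frame("wrist");c=get_calibration("wrist");cv2.imwrite("pics/w5.png",f[:,:,::-1])
for k in("red","yellow","blue"): print(k,[(b,onz(c,b[0],128)[:2].round(1)) for b in blobs(f,k,(0,0,512,384),amin=25)])
E
```

```text
t 8.3 pos [632.9 -63.1 152.7] ang 30.5 r 31.9 F [ 5.2 -5.1] F ccw-tang -7.0 w 13.2
red [(([258.5, 257.7], [244, 230, 29, 54, 1212]), array([614. , -61.8]))]
yellow [(([506.5, 181.6], [500, 174, 12, 15, 139]), array([ 665.4, -211.8])), (([474.9, 218.1], [444, 194, 63, 50, 2276]), array([ 641.8, -198.1])), (([239.7, 207.8], [231, 200, 18, 17, 244]), array([648.9, -50.2])), (([507.5, 292.1], [500, 277, 12, 28, 175]), array([ 587., -233.]))]
blue [(([201.9, 272.0], [195, 267, 15, 11, 129]), array([603.4, -24. ]))]
```

View pics/w5.png

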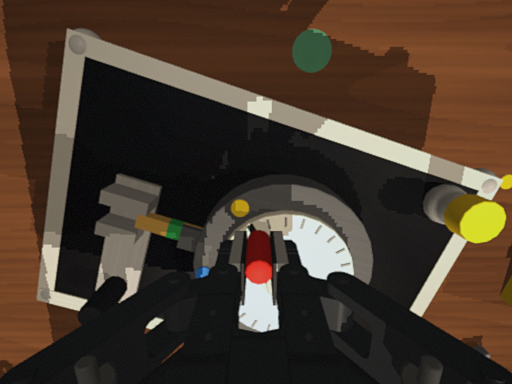

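The pointer under the peg aims at the yellow dot at (240,208) px and the angle is 30.5°, so the dial is on yellow. Now slowly clockwise, with the grip eased.

servo_tool:
  commands:
    - [0,0,0,1.9,3.0,0,0]
    - [0,0,0,1.5,3.2,0,0]
    - [0,0,0,1.2,3.4,0,0]
    - [0,0,0,0.8,3.4,0,0]
    - [0,0,0,0.4,3.5,0,0]
    - [0,0,0,0,3.5,0,0]
    - [0,0,0,-0.4,3.6,0,0]
    - [0,0,0,-0.8,3.5,0,0]
  squeeze: 20

```text
t: 9.02
tcp_pos: [637.0, -84.9, 152.7]
eef_rot: [-0.003, 1.0, 0.0, 0.002]
contact_force: [2.7, 6.8, 3.5]
width: 12.7
finger_force: 31.3
```

```bash
python3 a.py
```

```text
t 9.02 pos [637.  -84.9 152.7] ang -10.1 r 31.9 F [2.7 6.8] F ccw-tang 7.2 w 12.7
```

servo_tool:
  commands:
    - [0,0,0,-0.2,0.6,0,0]
    - [0,0,0,-0.2,0.6,0,0]
    - [0,0,0,-0.2,0.5,0,0]
    - [0,0,0,-0.2,0.5,0,0]
    - [0,0,0,-0.1,0.4,0,0]
    - [0,0,0,0,0,0,0]
    - [0,0,0,0,0,0,0]
    - [0,0,0,0,0,0,0]
  squeeze: 20

```text
t: 9.68
tcp_pos: [636.3, -88.0, 152.7]
eef_rot: [-0.002, 1.0, 0.0, 0.002]
contact_force: [2.9, 5.4, 4.4]
width: 13.0
finger_force: 31.3
```

servo_tool:
  commands:
    - [0,0,0,-0.3,0.6,0,0]
    - [0,0,0,-0.2,0.6,0,0]
    - [0,0,0,-0.2,0.5,0,0]
    - [0,0,0,-0.2,0.5,0,0]
    - [0,0,0,-0.2,0.4,0,0]
    - [0,0,0,0,0,0,0]
    - [0,0,0,0,0,0,0]
    - [0,0,0,0,0,0,0]

```text
t: 10.35
tcp_pos: [635.4, -90.8, 152.7]
eef_rot: [-0.002, 1.0, 0.0, 0.003]
contact_force: [3.9, 4.8, 2.8]
width: 12.8
finger_force: 31.2
```

servo_tool:
  commands:
    - [0,0,0,-0.3,0.6,0,0]
    - [0,0,0,-0.3,0.5,0,0]
    - [0,0,0,-0.3,0.5,0,0]
    - [0,0,0,-0.2,0.5,0,0]
    - [0,0,0,-0.2,0.4,0,0]
    - [0,0,0,0,0,0,0]
    - [0,0,0,0,0,0,0]
    - [0,0,0,0,0,0,0]

```text
t: 11.02
tcp_pos: [634.2, -93.5, 152.7]
eef_rot: [-0.002, 1.0, 0.0, 0.003]
contact_force: [3.3, 4.8, 2.9]
width: 13.0
finger_force: 31.2
```

servo_tool:
  commands:
    - [0,0,0,-0.3,0.5,0,0]
    - [0,0,0,-0.3,0.5,0,0]
    - [0,0,0,-0.3,0.5,0,0]
    - [0,0,0,-0.3,0.4,0,0]
    - [0,0,0,-0.3,0.4,0,0]
    - [0,0,0,0,0,0,0]
    - [0,0,0,0,0,0,0]
    - [0,0,0,0,0,0,0]

```text
t: 11.68
tcp_pos: [632.9, -95.9, 152.7]
eef_rot: [-0.002, 1.0, -0.0, 0.003]
contact_force: [4.7, 4.2, 3.1]
width: 12.9
finger_force: 31.1
```

servo_tool:
  commands:
    - [0,0,0,-0.4,0.5,0,0]
    - [0,0,0,-0.4,0.5,0,0]
    - [0,0,0,-0.4,0.4,0,0]
    - [0,0,0,-0.3,0.4,0,0]
    - [0,0,0,-0.3,0.4,0,0]
    - [0,0,0,0,0,0,0]
    - [0,0,0,0,0,0,0]
    - [0,0,0,0,0,0,0]

```text
t: 12.35
tcp_pos: [631.2, -98.4, 152.7]
eef_rot: [-0.002, 1.0, -0.0, 0.003]
contact_force: [4.3, 3.0, 1.1]
width: 12.8
finger_force: 31.0
```

servo_tool:
  commands:
    - [0,0,0,-0.4,0.4,0,0]
    - [0,0,0,-0.4,0.4,0,0]
    - [0,0,0,-0.4,0.4,0,0]
    - [0,0,0,-0.4,0.4,0,0]
    - [0,0,0,-0.3,0.4,0,0]
    - [0,0,0,0,0,0,0]
    - [0,0,0,0,0,0,0]
    - [0,0,0,0,0,0,0]

```text
t: 13.02
tcp_pos: [629.5, -100.6, 152.7]
eef_rot: [-0.001, 1.0, -0.0, 0.003]
contact_force: [5.7, 4.1, 2.1]
width: 12.6
finger_force: 31.0
```

servo_tool:
  commands:
    - [0,0,0,-0.5,0.4,0,0]
    - [0,0,0,-0.4,0.4,0,0]
    - [0,0,0,-0.4,0.4,0,0]
    - [0,0,0,-0.4,0.4,0,0]
    - [0,0,0,-0.4,0.3,0,0]
    - [0,0,0,0,0,0,0]
    - [0,0,0,0,0,0,0]
    - [0,0,0,0,0,0,0]

```text
t: 13.68
tcp_pos: [627.5, -102.7, 152.7]
eef_rot: [-0.001, 1.0, -0.0, 0.003]
contact_force: [4.9, 1.7, 0.9]
width: 13.0
finger_force: 30.9
```

servo_tool:
  commands:
    - [0,0,0,-0.5,0.4,0,0]
    - [0,0,0,-0.5,0.4,0,0]
    - [0,0,0,-0.5,0.3,0,0]
    - [0,0,0,-0.4,0.3,0,0]
    - [0,0,0,-0.4,0.3,0,0]
    - [0,0,0,0,0,0,0]
    - [0,0,0,0,0,0,0]
    - [0,0,0,0,0,0,0]

```text
t: 14.35
tcp_pos: [625.2, -104.6, 152.7]
eef_rot: [-0.001, 1.0, -0.0, 0.004]
contact_force: [5.0, 1.9, 1.8]
width: 13.1
finger_force: 30.9
```

servo_tool:
  commands:
    - [0,0,0,-0.5,0.3,0,0]
    - [0,0,0,-0.5,0.3,0,0]
    - [0,0,0,-0.5,0.3,0,0]
    - [0,0,0,-0.5,0.3,0,0]
    - [0,0,0,-0.4,0.3,0,0]
    - [0,0,0,0,0,0,0]
    - [0,0,0,0,0,0,0]
    - [0,0,0,0,0,0,0]

```text
t: 15.02
tcp_pos: [622.9, -106.3, 152.7]
eef_rot: [-0.001, 1.0, -0.0, 0.004]
contact_force: [5.4, 2.5, 1.3]
width: 12.8
finger_force: 30.9
```

servo_tool:
  commands:
    - [0,0,0,-0.5,0.3,0,0]
    - [0,0,0,-0.5,0.3,0,0]
    - [0,0,0,-0.5,0.3,0,0]
    - [0,0,0,-0.5,0.2,0,0]
    - [0,0,0,-0.5,0.2,0,0]
    - [0,0,0,0,0,0,0]
    - [0,0,0,0,0,0,0]
    - [0,0,0,0,0,0,0]

```text
t: 15.68
tcp_pos: [620.4, -107.8, 152.7]
eef_rot: [-0.001, 1.0, -0.0, 0.004]
contact_force: [6.3, 1.8, 1.5]
width: 13.2
finger_force: 30.9
```

servo_tool:
  commands:
    - [0,0,0,-0.6,0.2,0,0]
    - [0,0,0,-0.5,0.2,0,0]
    - [0,0,0,-0.5,0.2,0,0]
    - [0,0,0,-0.5,0.2,0,0]
    - [0,0,0,-0.5,0.2,0,0]
    - [0,0,0,0,0,0,0]
    - [0,0,0,0,0,0,0]
    - [0,0,0,0,0,0,0]

```text
t: 16.35
tcp_pos: [617.8, -109.0, 152.7]
eef_rot: [-0.0, 1.0, -0.0, 0.004]
contact_force: [5.4, 0.8, 0.5]
width: 13.1
finger_force: 30.9
```

servo_tool:
  commands:
    - [0,0,0,-0.6,0.2,0,0]
    - [0,0,0,-0.6,0.2,0,0]
    - [0,0,0,-0.5,0.2,0,0]
    - [0,0,0,-0.5,0.1,0,0]
    - [0,0,0,-0.5,0.1,0,0]
    - [0,0,0,0,0,0,0]
    - [0,0,0,0,0,0,0]
    - [0,0,0,0,0,0,0]

```text
t: 17.02
tcp_pos: [612.9, -110.6, 152.6]
eef_rot: [0.0, 1.0, -0.0, 0.001]
contact_force: [1.8, -0.8, 5.5]
width: 13.0
finger_force: 31.4
```

The dial jumped ahead and the force fell, so the bolt may have sprung in. I'll look at the bolt.

```bash
python3 a.py; python3 - <<'E'
from h import *
f=grab_frame("wrist");c=get_calibration("wrist");cv2.imwrite("pics/w6.png",f[:,:,::-1])
g=cv2.imread("pics/w5.png")[:,:,::-1]
print([b for b in blobs(f,"green",(0,100,220,320),amin=10)],[b for b in blobs(g,"green",(0,100,220,320),amin=10)])
cv2.imwrite("pics/w6c.png",cv2.resize(f[120:320,0:260],None,fx=2.5,fy=2.5)[:,:,::-1])
E
```

```text
t 17.02 pos [ 612.9 -110.6  152.6] ang -76.6 r 32.2 F [ 1.8 -0.8] F ccw-tang 1.6 w 13.0
[] [([173.4, 231.1], [165, 223, 17, 17, 198])]
```

View pics/w6c.png

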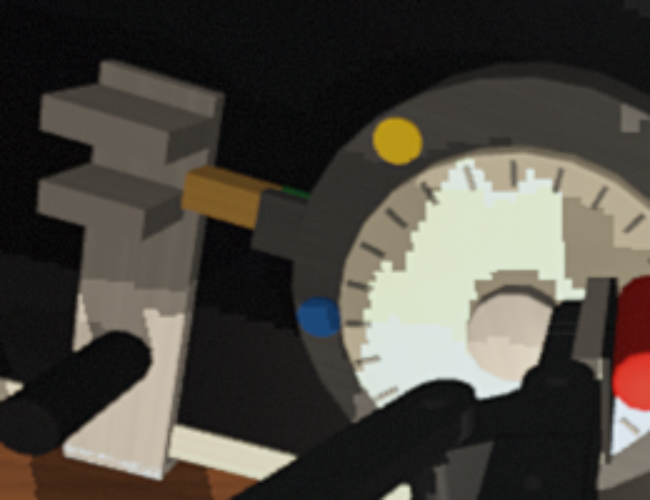

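The green band has slipped into the guide and the brass end stands clear of the hasp: the bolt is in. I'll release the peg and go to the post.

servo_tool:
  commands:
    - [0,0,0,0,0,0,0.6]
    - [0,0,0,0,0,0,0.6]
    - [0,0,0,0,0,0,0.6]
    - [0,0,0,0,0,0,0.6]
    - [0,0,0,0,0,-5,0.6]
    - [0,0,0,0,0,-20,0.6]
    - [0,0,0,0,0,-25,0.6]
    - [0,0,0,0,0,-15,0.6]

```text
t: 17.73
tcp_pos: [612.6, -110.4, 218.5]
eef_rot: [0.0, 1.0, -0.0, 0.001]
contact_force: [0.4, -0.3, -0.6]
width: 51.4
finger_force: 0.0
```

servo_tool:
  commands:
    - [0,0,0,-3,-12,0,0.6]
    - [0,0,0,-6,-25,0,0.6]
    - [0,0,0,-6,-28,0,0.6]
    - [0,0,0,-6,-28,0,0.6]
    - [0,0,0,-6,-28,0,0.6]
    - [0,0,0,-5,-20,0,0.6]
    - [0,0,0,-3,-13,0,0.6]
    - [0,0,0,0,0,0,0.6]

```text
t: 18.4
tcp_pos: [575.5, 46.9, 215.2]
eef_rot: [-0.001, 1.0, 0.002, -0.001]
contact_force: [0.2, -0.5, 0.3]
width: 51.0
finger_force: 0.0
```

```bash
python3 a.py; python3 - <<'E'
from h import *
import pickle
c=get_calibration("wrist");f=grab_frame("wrist");cv2.imwrite("pics/w7.png",f[:,:,::-1]);pickle.dump((c,f),open("w7.pkl","wb"))
ct=get_calibration("top")
print(proj(c,(580,46,140)),proj(c,(580,46,104)))
E
```

```text
t 18.4 pos [575.5  46.9 215.2] ang 103.4 r 129.7 F [ 0.2 -0.5] F ccw-tang -0.0 w 51.0
[260.4879804  199.65887901] [260.22225882 187.30208786]
```

View pics/w7.png

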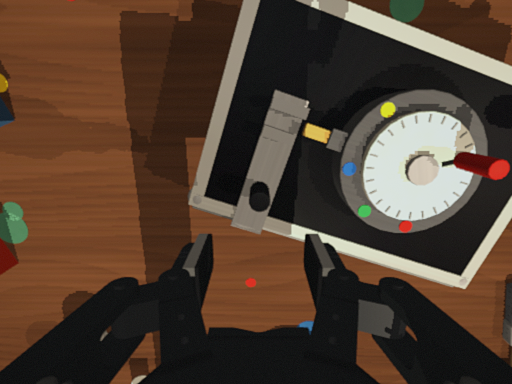

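The post top is at (259,202) px, which puts it at about (578, 46.5, 140); view w1 agrees. The bolt end is clear of the strap. Now I'll descend and grip the post.

servo_tool:
  commands:
    - [0,0,0,1,0,10,0.6]
    - [0,0,0,1,0,22,0.6]
    - [0,0,0,0.5,0.4,25,0.6]
    - [0,0,0,0,0,22,0.6]
    - [0,0,0,0,0,12,0.6]
    - [0,0,0,0,0,4,0.6]
    - [0,0,0,0,0,0,0]
    - [0,0,0,0,0,0,0]
  squeeze: 25

```text
t: 19.12
tcp_pos: [580.6, 42.8, 121.9]
eef_rot: [0.0, 1.0, -0.001, 0.001]
contact_force: [-0.5, 0.3, 0.1]
width: 28.4
finger_force: 0.0
```

servo_tool:
  commands:
    - [0,0,0,0,0,0,0]
    - [0,0,0,0,0,0,0]
    - [0,0,0,0,0,0,0]
    - [0,0,0,0,0,0,0]
    - [0,0,0,0,0,0,0]
    - [0,0,0,0,0,0,0]
    - [0,0,0,0,0,0,0]
    - [0,0,0,0,0,0,0]

```text
t: 19.78
tcp_pos: [580.8, 46.1, 122.7]
eef_rot: [-0.002, 1.0, -0.0, 0.002]
contact_force: [0.7, 7.7, -2.5]
width: 16.9
finger_force: 25.4
```

servo_tool:
  commands:
    - [0,0,0,-2,-0.7,0,0]
    - [0,0,0,-2.5,-0.9,0,0]
    - [0,0,0,-2.5,-0.9,0,0]
    - [0,0,0,-2.5,-0.9,0,0]
    - [0,0,0,-2.5,-0.9,0,0]
    - [0,0,0,-2.5,-0.9,0,0]
    - [0,0,0,-2.5,-0.9,0,0]
    - [0,0,0,-2,-0.7,0,0]

```text
t: 20.45
tcp_pos: [562.7, 52.1, 122.7]
eef_rot: [-0.002, 1.0, -0.0, 0.003]
contact_force: [4.4, 5.0, -5.5]
width: 17.0
finger_force: 25.1
```

servo_tool:
  commands:
    - [0,0,0,-4,-1.4,0,0]
    - [0,0,0,-6,-2.1,0,0]
    - [0,0,0,-7,-2.5,0,0]
    - [0,0,0,-7,-2.5,0,0]
    - [0,0,0,-7,-2.5,0,0]
    - [0,0,0,-7,-2.5,0,0]
    - [0,0,0,-5,-1.8,0,0]
    - [0,0,0,-3,-1.1,0,0]

```text
t: 21.12
tcp_pos: [515.7, 67.5, 122.7]
eef_rot: [-0.001, 1.0, -0.0, 0.002]
contact_force: [4.0, 3.1, -2.3]
width: 17.3
finger_force: 25.4
```

servo_tool:
  commands:
    - [0,0,0,-1,-0.3,0,0]
    - [0,0,0,-1,-0.3,0,0]
    - [0,0,0,-1,-0.4,0,0]
    - [0,0,0,-1,-0.3,0,0]
    - [0,0,0,0,0,0,0]
    - [0,0,0,0,0,0,0]
    - [0,0,0,0,0,0,0]
    - [0,0,0,0,0,0,0]

```text
t: 21.78
tcp_pos: [514.2, 68.0, 122.7]
eef_rot: [-0.0, 1.0, -0.0, 0.004]
contact_force: [8.4, 3.1, -6.9]
width: 17.1
finger_force: 25.0
```

It's at its stop, with 70 mm travelled. Release and rise.

servo_tool:
  commands:
    - [0,0,0,0,0,0,0.6]
    - [0,0,0,0,0,0,0.6]
    - [0,0,0,0,0,0,0.6]
    - [0,0,0,0,0,0,0.6]
    - [0,0,0,0,0,-5,0.6]
    - [0,0,0,0,0,-20,0.6]
    - [0,0,0,0,0,-30,0.6]
    - [0,0,0,0,0,-30,0.6]

```text
t: 22.45
tcp_pos: [509.4, 67.8, 206.5]
eef_rot: [0.0, 1.0, -0.0, -0.002]
contact_force: [-0.1, 0.5, -0.1]
width: 50.9
finger_force: 0.0
```

servo_tool:
  commands:
    - [0,0,0,0,0,-20,0.6]
    - [0,0,0,0,0,-5,0.6]
    - [0,0,0,0,0,0,0.6]
    - [0,0,0,0,0,0,0.6]
    - [0,0,0,0,0,0,0.6]
    - [0,0,0,0,0,0,0.6]
    - [0,0,0,0,0,0,0.6]
    - [0,0,0,0,0,0,0.6]

```text
t: 23.12
tcp_pos: [510.0, 67.9, 230.0]
eef_rot: [-0.0, 1.0, -0.0, -0.001]
contact_force: [0.4, -0.7, 0.7]
width: 51.3
finger_force: 0.0
```

```bash
python3 - <<'E'
from h import *
f=grab_frame("wrist");c=get_calibration("wrist");cv2.imwrite("pics/w8.png",f[:,:,::-1])
print(get_state()["tcp_pos"],proj(c,(511.5,68.5,140)),proj(c,(515,67.5,140)))
E
```

```text
[510.27196079  67.94316031 230.35289798] [258.54655784 197.66530901] [259.70844478 193.80063242]
```

View pics/w8.png

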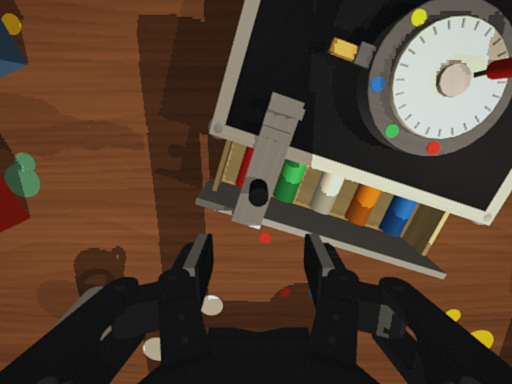

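The drawer is out with the post top at about (258,198) px, where the 70 mm position projects, and the gripper is clear.

```bash
python3 -c "
from station import *
print(sign_off())"
```

```text
the job is handed in; nothing more can be done
None
```

I dialled the lock in the order asked, and the bolt sprang in without being forced. I pulled the drawer about 70 mm to its stop and let go, then handed the job in at about 23 s; I took no final picture of the loose things, but the arm stayed clear of them.

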